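# Load the filter cassette into the fume extractor

### The job

Load the fresh filter cassette into the welding-fume extractor: first press the front of its paddle latch down gently, only as hard as it takes to release the hatch, and let the sprung hatch swing fully open by itself without ever touching it. Then lower the cassette into the slot and press it down with measured force, not hammering or ramming it, until it snaps fully home with its flange flat on the rim all round. Let go and leave the hatch standing open for inspection, the latch sprung back, and the other things on the bench undisturbed.

Things in the scene. Friction and masses are not known exactly. Their poses are not given: they have to be found in the camera images.
- extractor: Bench-top fume extractor, a fixed grey sheet-steel box 290 (its x) x 200 (its y) x 150 mm tall; the flat top is its deck. Origin: centre of the underside. Its x points from the front (latch, nearest the robot) to the back (hatch hinge), z up.
- slot_mouth (a point): Centre of the filter slot's mouth, level with the deck (150 mm above the bench), hidden under the hatch until that opens; axes as the extractor's. The slot is 102.5 (x) x 46.5 (y) mm, square-edged, straight down, over 85 mm deep. In each long wall sits a rounded steel spring catch, 59 mm below the mouth, pushing in with 4 to 7 N; a thin rubber seal runs round the rim.
- hatch (a joint): Angle of the hatch, rad: 0 to 0.03 shut (latched), grows as it swings up and back, 1.70 fully open. Hollow cover 148 (x) x 100 (y) x 46 mm tall on the deck, front wall 68 mm in front of the slot centre, hinge along y on the deck 80 mm behind it. Once released its hinge spring opens it against a damper in about 2 s and holds it open.
- latch (a joint): Angle of the paddle latch, rad: 0 at rest, 0.11 to 0.24 at its stop; a spring returns it. Level steel plate 44 mm wide (y) on a pivot along y that lies 78 mm in front of the slot centre; pressing the plate's front down tips a hook, which stands up 46 mm above the deck at the pivot, off the hatch. It lets go somewhere between 0.07 and 0.21 rad, and a firm set-screw stop follows 0.03 to 0.06 rad later; both differ from unit to unit.
- latch_press (a point): Place to press: top of the latch plate, 44 mm in front of the pivot (122 mm in front of the slot centre), 14 mm short of the plate's front edge, 18 mm above the deck; axes as the extractor's at rest. Press straight down: 2 to 3 N starts it, then it yields at 0.5 to 1 N/mm and releases the hatch after 3 to 8 mm, at 4 to 9 N; the firm stop comes only 1 to 3 mm further on. More than 15 N bends it.
- hatch_edge (a point): Middle of the hatch's top front edge: 68 mm in front of the slot centre and 46 mm above the deck when shut.
- cassette_grip (a point): Centre of the cassette's grip rib: a black rib 60 (cassette x) x 12 (y) x 32 mm tall on the flange; this point is half-way up it, 16 mm above the flange's top. z up, the same either way round. With the cassette fully home it is 22 mm above slot_mouth. The spring catches resist over the last 19 mm, up to about 15 N of push, then snap into grooves. Over 30 N on the extractor damages the frame.
- cassette_foot (a point): Centre of the cassette's underside, 106 mm below cassette_grip; axes as there. Loose filter cassette, 0.29 to 0.47 kg, upright on the bench left or right of the extractor: aluminium body with white pleats 100 (x) x 44 (y) mm, tapered in by 6 mm all round over its lowest 15 mm; black flange 116 x 60 x 6 mm on top, underside 84 mm above the foot.
- paste_tin: Bystander: aluminium tin of 72 mm diameter, 100 mm tall, on the other side of the extractor from the cassette. Origin: centre of its underside.
- bar_offcut: Bystander: square steel bar 160 x 20 x 20 mm lying at the right rear. Origin: centre of its underside.
- wrench: Bystander: steel wrench 180 mm long lying at the left rear. Origin: mid-length, on the bench.
Things that resemble listed ones, but are neither listed nor needed, are in the scene too. Leave any purple look-alike of the part that bears cassette_grip alone.

How it is judged:
By the outcome, as a careful person would: the job done as asked, in the order asked, and still so for the second after the job is handed in, with the robot touching nothing.
It also fails if it takes over 69 s, if anything falls off the work surface, if the arm or the gripper's body presses on something with over 40 N, if the wrist force passes 120 N, or if a joint passes its speed limit or range.

### The arm

A 7-joint arm with a two-finger parallel gripper is mounted at the origin on the work surface. World frame = base frame: x ahead of the robot, y to its left, z up, the work surface at z = 0. Lengths are in m, angles in rad, forces in N, time in s.
With the tool pointing down it reaches from about 0.35 to 0.9 m from the base axis. Payload 19.9 kg.
Tool frame: the origin (TCP) lies between the finger pads; the fingertips stand 19 mm ahead of it and the grasp point (between the pads) is the TCP; z points along the fingers, y is the direction in which the jaws open and shut (so a half turn about z gives the same grasp; the last joint's range is limited). The gripper opens to 94 mm and grips with 3 to 60 N. Pads are 16 mm wide; open, the fingers measure 119 mm over their backs; the gripper's body (75 mm by 177 mm) begins 78 mm behind the grasp point.
Start: joints at [-1.357, 0.417, -0.01, 1.614, 0.005, 1.111, -0.053], TCP at [0.158, 0.605, 0.224] pointing down, gripper open.
Joint ranges: [-2.81, 2.81], [-0.39, 2.02], [-1.27, 1.25], [0.06, 2.57], [-1.19, 4.33], [0.19, 2], [-2.82, 2.82]. Speed limits (rad/s): [1.89, 1.89, 2.39, 2.39, 3.01, 3.01, 3.01].

### API

Orientations are given as a 3x3 rotation matrix whose columns are the frame's x, y, z axes.
In Python, from rig import robot gives the robot as it stands. Calls block until the motion is done:
- robot.move_ptp(position, orientation): joint-space move of the TCP to a pose.
- robot.move_linear(position, velocity=0.15, frame=None, threshold=None): straight line of the TCP; frame=None keeps the orientation; velocity is the mean speed in m/s. With threshold (N) it stops when the force on the tool has changed by that much, and returns True; else False.
- robot.goto_joints(angles): joint-space move.
- robot.gripper_to(opening): finger opening in m; the grip force is fixed at half the most; returns when the fingers have stopped.
- robot.pause(seconds).
- robot.ik(position, orientation): joint angles nearest the present ones, or None.
- robot.get_state(): the state.
- robot.grab_frame(name): name is "side" or "top"; returns the picture (384x512x3 uint8, red, green, blue); there is no depth.
- robot.camera_info(name): a dict with "fx", "fy", "cx", "cy" (pixels), "rvec" (rotation vector, rad) and "tvec" (3), from world to camera coordinates, as OpenCV has them. Camera axes: x right, y down, z forward; pixel columns grow to the right and rows downward; lengths in m; the calibration is good to about 2 mm. A picture is of the moment at which its call begins. camera_info takes no time and is no camera call.
A pose or a line that the arm cannot do raises robot.PlanningError and nothing moves.
- robot.sign_off(): hands the job in, once; it reports no verdict.
The state is a dict: "time": time; "qpos": joint angles; "joint_vel": joint speeds; "effort": joint torques, N m; "ee_pos": TCP position; "tool_rot": TCP orientation; "force": force on the tool from outside, world axes, zero at the start; "moment": the same for the moment, N m; "opening": finger opening in m.
Only numpy, scipy, OpenCV 4.12 (cv2) and the standard library are available. Lean on these libraries where they do the work, as an engineer would, in place of code of your own. Each camera call takes 0.05 s, during which the arm holds its last target.

## Working session

There is one attempt and no reset: what is moved stays moved. The work goes in short steps, each a Python script; the robot and the scene stay as the last script left them, time stands still between calls to the robot, and variables do not carry over. Pictures are saved under pics/ and viewed, and the job is handed in when it is done.

```bash
ls; mkdir -p pics
python3 - <<'E'
from rig import robot
import cv2
for n in("side","top"):
    im=robot.grab_frame(n); cv2.imwrite(f"pics/{n}0.png",im[:,:,::-1]); print(n,robot.camera_info(n))
s=robot.get_state(); print(s["time"],s["ee_pos"],s["tool_rot"],s["force"],s["opening"])
E
```

```text
pics
side {'fx': 403.9198251224297, 'fy': 403.9198251224297, 'cx': 257.4045981297801, 'cy': 200.7705610219519, 'rvec': array([ 2.28507558, -0.86958435,  0.35349811]), 'tvec': array([-0.40076911,  0.3330793 ,  0.89695377])}
top {'fx': 403.97231875200066, 'fy': 403.97231875200066, 'cx': 258.17680024338347, 'cy': 191.7491213071485, 'rvec': array([ 2.17092546, -2.15613304,  0.14746507]), 'tvec': array([-0.07648247,  0.55170365,  1.26739134])}
0.1 [0.15745332 0.6045212  0.22391543] [[-9.67719955e-01  2.52027890e-01 -1.75425620e-04]
 [ 2.52027932e-01  9.67719386e-01 -1.05426531e-03]
 [-9.59414883e-05 -1.06444574e-03 -9.99999429e-01]] [-0.03652857  0.14338741  0.0401561 ] 0.09389501856518177
```

View pics/side0.png

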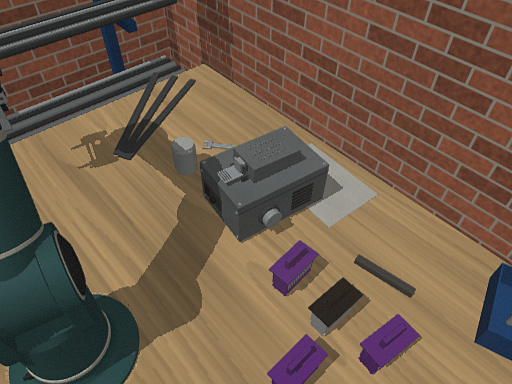

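View pics/top0.png

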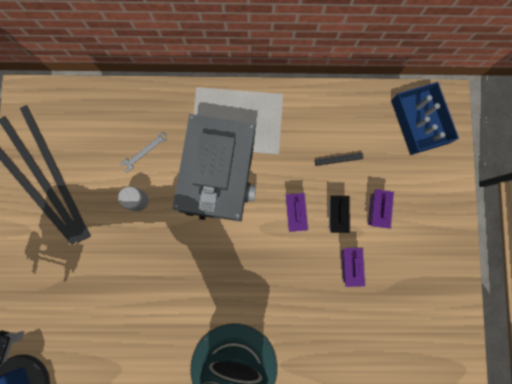

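The top view shows the extractor at about (215,160) with its latch in front at (207,200). The black cassette is at (340,213) with three purple look-alikes around it, and the tin is at (132,198). I'll zoom in for measurement.

Run:
```python
import cv2
t=cv2.imread("pics/top0.png"); s=cv2.imread("pics/side0.png")
def crop(im,x0,y0,x1,y1,k,n):
    cv2.imwrite(n,cv2.resize(im[y0:y1,x0:x1],None,fx=k,fy=k,interpolation=cv2.INTER_CUBIC))
crop(t,165,95,265,230,4.4,"pics/t_ext.png")
crop(t,270,170,410,300,4.6,"pics/t_cas.png")
crop(s,195,120,335,245,4.8,"pics/s_ext.png")
crop(s,260,235,425,384,4,"pics/s_cas.png")
```

```text
(no output)
```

View pics/t_ext.png

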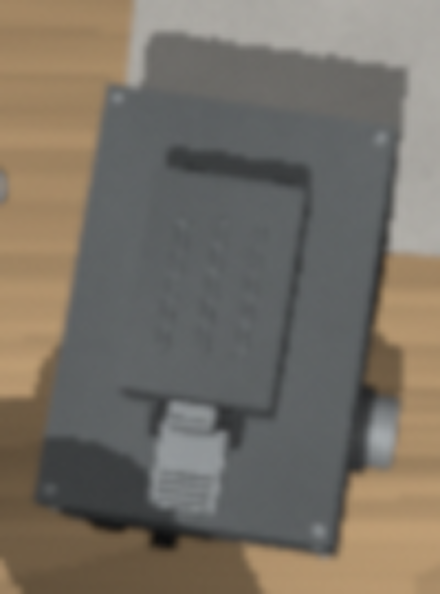

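View pics/t_cas.png

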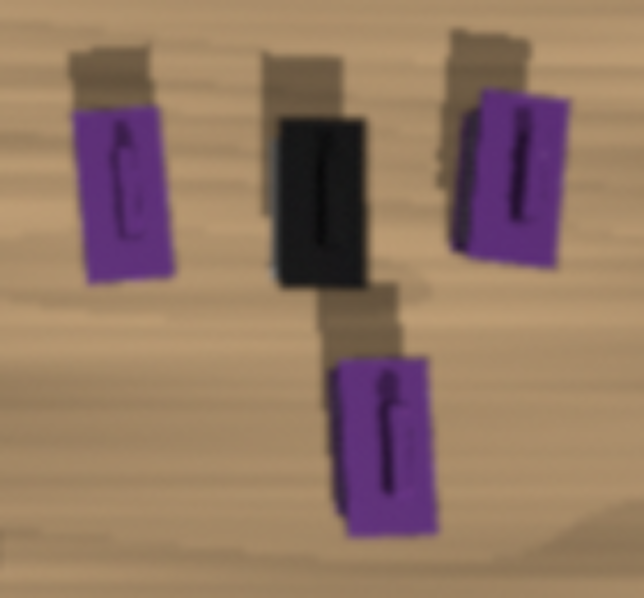

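View pics/s_ext.png

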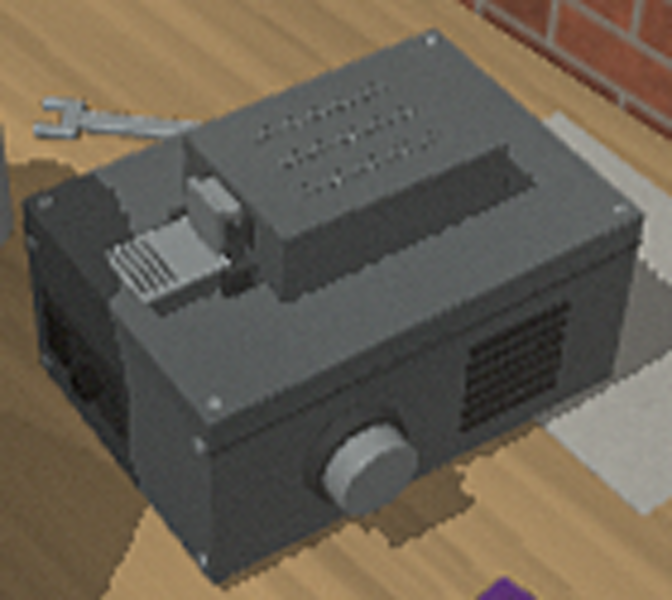

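View pics/s_cas.png

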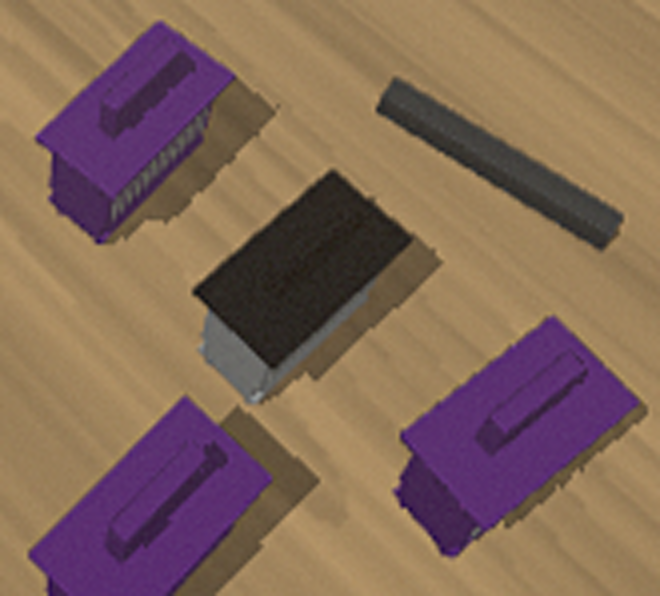

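The crops give clear corner positions. The deck corners and the hatch top's front edge are usable in both views, and so is the black flange. I'll fit poses from them, with corners as the starting guess and then sub-pixel edge refinement.

```bash
cat > h.py <<'E'
import numpy as np, cv2
from scipy.optimize import least_squares
from scipy.ndimage import map_coordinates
from rig import robot
CI={n:robot.camera_info(n) for n in("side","top")}
def proj(n,P):
    c=CI[n]; K=np.array([[c["fx"],0,c["cx"]],[0,c["fy"],c["cy"]],[0,0,1.]])
    return cv2.projectPoints(np.asarray(P,float).reshape(-1,1,3),c["rvec"],c["tvec"],K,None)[0].reshape(-1,2)
def back(n,uv,z):
    c=CI[n];R=cv2.Rodrigues(c["rvec"])[0];t=np.asarray(c["tvec"]).ravel()
    d=R.T@np.array([(uv[0]-c["cx"])/c["fx"],(uv[1]-c["cy"])/c["fy"],1]);o=-R.T@t
    return o+d*(z-o[2])/d[2]
def Rz(a): return np.array([[np.cos(a),-np.sin(a),0],[np.sin(a),np.cos(a),0],[0,0,1]])
def place(p,L):  # p=x,y,yaw
    return np.asarray(L)@Rz(p[2]).T+np.array([p[0],p[1],0])
def rect(lx,ly,z,cx=0,cy=0):
    return np.array([[cx-lx/2,cy+ly/2,z],[cx+lx/2,cy+ly/2,z],[cx+lx/2,cy-ly/2,z],[cx-lx/2,cy-ly/2,z]]) # FL BL BR FR
def measure(im,n,A,B,w=3,ns=25,m=0.12):
    """subpixel edge points near projected segment A-B; returns pts, normal"""
    g=cv2.GaussianBlur(im.astype(np.float32),(0,0),0.6)
    a,b=proj(n,[A,B]); d=(b-a)/np.linalg.norm(b-a); nn=np.array([-d[1],d[0]])
    out=[];ts=np.linspace(m,1-m,ns); s=np.arange(-w,w+.01,.25)
    prof=0
    res=[]
    for t in ts:
        q=a+(b-a)*t; pp=q+s[:,None]*nn
        v=np.stack([map_coordinates(g[:,:,k],[pp[:,1],pp[:,0]],order=1,mode='nearest') for k in range(3)],1)
        gr=np.linalg.norm(np.gradient(v,axis=0),axis=1); res.append(gr)
    res=np.array(res)
    for t,gr in zip(ts,res):
        k=gr.argmax(); sel=slice(max(0,k-4),k+5); off=(gr[sel]*s[sel]).sum()/gr[sel].sum()
        out.append((t,off,gr[k]))
    out=np.array(out); med=np.median(out[:,1]); ok=abs(out[:,1]-med)<1.2
    return out[ok],med,ok.mean(),nn
def fit(ims,edges,p0,iters=6,w=3,verbose=True):
    """edges: list (cam, A_local, B_local)"""
    p=np.array(p0,float)
    for it in range(iters):
        M=[]
        for (n,A,B) in edges:
            Aw,Bw=place(p,[A,B]); o,med,f,nn=measure(ims[n],n,Aw,Bw,w=w if it<2 else max(2,w-1))
            for t,off,_ in o: 
                L=np.asarray(A)*(1-t)+np.asarray(B)*t
                M.append((n,L,proj(n,place(p,[L]))[0]+off*nn,nn))
        def r(x): 
            out=[]
            for n in ("side","top"):
                mm=[q for q in M if q[0]==n]
                if mm:
                    pr=proj(n,place(x,[q[1] for q in mm])); out.append(((pr-[q[2] for q in mm])*np.array([q[3] for q in mm])).sum(1))
            return np.concatenate(out)
        p=least_squares(r,p,loss="soft_l1",f_scale=0.4).x
    if verbose:
        print("pose",np.round(p[:2]*1000,2),"yaw",round(np.degrees(p[2]),2))
        for (n,A,B) in edges:
            Aw,Bw=place(p,[A,B]); o,med,f,nn=measure(ims[n],n,Aw,Bw,w=2)
            print("  ",n,np.round(A,3),np.round(B,3),"med off",round(med,2),"ok",round(f,2))
    return p
E
python3 - <<'E'
from h import *
ims={n:cv2.imread(f"pics/{n}0.png") for n in("side","top")}
tc=lambda q:(165+q[0]/4.4-.4,95+q[1]/4.4-.4); sc=lambda q:(195+q[0]/4.8-.4,120+q[1]/4.8-.4)
for n,f,C in (("top",tc,[(35,500),(110,88),(397,127),(335,553)]),("side",sc,[(25,200),(432,32),(642,215),(213,425)])):
    W=np.array([back(n,f(c),.15) for c in C]); print(n,np.round(W[:,:2]*1000),np.round(np.linalg.norm(np.roll(W,-1,0)-W,axis=1)*1000), W.mean(0)[:2])
    e=(W[1]-W[0]+W[2]-W[3]); print(np.degrees(np.arctan2(e[1],e[0])))
p0=np.array([*W.mean(0)[:2],np.arctan2(e[1],e[0])])
D=rect(.29,.2,.15)
for cams in (["top"],["side"],["top","side"]):
    p=fit(ims,[(n,D[i],D[(i+1)%4]) for n in cams for i in range(4)],p0)
# cassette
tk=lambda q:(270+q[0]/4.6-.4,170+q[1]/4.6-.4); sk=lambda q:(260+q[0]/4-.4,235+q[1]/4-.4)
for n,f,C in (("top",tk,[(282,288),(281,118),(366,118),(367,288)]),("side",sk,[(193,292),(334,170),(412,240),(275,368)])):
    W=np.array([back(n,f(c),.09) for c in C]); print(n,np.round(W[:,:2]*1000),np.round(np.linalg.norm(np.roll(W,-1,0)-W,axis=1)*1000), W.mean(0)[:2])
    e=(W[1]-W[0]+W[2]-W[3]); print(np.degrees(np.arctan2(e[1],e[0])))
q0=np.array([*W.mean(0)[:2],np.arctan2(e[1],e[0])])
D=rect(.116,.06,.09)
for cams in (["top"],["side"],["top","side"]):
    q=fit(ims,[(n,D[i],D[(i+1)%4]) for n in cams for i in range(4)],q0)
E
```

```text
top [[488. 178.]
 [769. 136.]
 [744. -60.]
 [454. -21.]] [285. 197. 293. 202.] [0.61375988 0.05813164]
-8.048341287812852
side [[488. 179.]
 [769. 137.]
 [742. -59.]
 [459. -18.]] [284. 197. 286. 199.] [0.614401   0.05970708]
-8.289289429957464
pose [615.19  58.37] yaw -8.64
   top [-0.145  0.1    0.15 ] [0.145 0.1   0.15 ] med off -0.44 ok 1.0
   top [0.145 0.1   0.15 ] [ 0.145 -0.1    0.15 ] med off -0.18 ok 1.0
   top [ 0.145 -0.1    0.15 ] [-0.145 -0.1    0.15 ] med off -1.19 ok 0.68
   top [-0.145 -0.1    0.15 ] [-0.145  0.1    0.15 ] med off -0.41 ok 0.76
pose [615.1   61.05] yaw -8.22
   side [-0.145  0.1    0.15 ] [0.145 0.1   0.15 ] med off -0.08 ok 0.96
   side [0.145 0.1   0.15 ] [ 0.145 -0.1    0.15 ] med off 0.0 ok 1.0
   side [ 0.145 -0.1    0.15 ] [-0.145 -0.1    0.15 ] med off -0.02 ok 1.0
   side [-0.145 -0.1    0.15 ] [-0.145  0.1    0.15 ] med off -0.0 ok 1.0
pose [615.33  59.98] yaw -8.31
   top [-0.145  0.1    0.15 ] [0.145 0.1   0.15 ] med off 0.18 ok 0.96
   top [0.145 0.1   0.15 ] [ 0.145 -0.1    0.15 ] med off -0.21 ok 1.0
   top [ 0.145 -0.1    0.15 ] [-0.14
[... 1230 characters left out ...]
f -0.12 ok 1.0
   side [-0.058 -0.03   0.09 ] [-0.058  0.03   0.09 ] med off -0.27 ok 1.0
pose [ 478.16 -323.25] yaw -0.73
   top [-0.058  0.03   0.09 ] [0.058 0.03  0.09 ] med off -0.67 ok 1.0
   top [0.058 0.03  0.09 ] [ 0.058 -0.03   0.09 ] med off 0.13 ok 1.0
   top [ 0.058 -0.03   0.09 ] [-0.058 -0.03   0.09 ] med off 0.11 ok 1.0
   top [-0.058 -0.03   0.09 ] [-0.058  0.03   0.09 ] med off 0.57 ok 1.0
   side [-0.058  0.03   0.09 ] [0.058 0.03  0.09 ] med off 0.06 ok 1.0
   side [0.058 0.03  0.09 ] [ 0.058 -0.03   0.09 ] med off -0.18 ok 1.0
   side [ 0.058 -0.03   0.09 ] [-0.058 -0.03   0.09 ] med off -0.3 ok 1.0
   side [-0.058 -0.03   0.09 ] [-0.058  0.03   0.09 ] med off -0.5 ok 1.0
```

Run:
```python
from h import *
ims={n:cv2.imread(f"pics/{n}0.png") for n in("side","top")}
ext=np.array([.6153,.0600,np.radians(-8.3)])
H=rect(.148,.1,.196,cx=.006)
sc=lambda q:(195+q[0]/4.8-.4,120+q[1]/4.8-.4)
tc=lambda q:(165+q[0]/4.4-.4,95+q[1]/4.4-.4)
# hatch corners FL(185,140),FR(285,240) side; top FR (272,415), FL(125,393) , BR(305,175)
for n,C in(("side",[sc((185,140)),sc((285,240)),sc((510,150))]),("top",[tc((125,392)),tc((272,415)),tc((307,178))])):
    for c in C:
        w=back(n,c,.196); l=Rz(-ext[2])@(w-[*ext[:2],0]); print(n,np.round(l*1000,1))
# latch plate press end corners
for n,C in(("side",[sc((108,250)),sc((150,305))]),("top",[tc((150,505)),tc((215,515))])):
    for c in C:
        w=back(n,c,.168); l=Rz(-ext[2])@(w-[*ext[:2],0]); print("latch front",n,np.round(l*1000,1))
# fit with slot offset: hatch front at -68 etc.; start slot at ext + offset
for sx in (-.005,.0):
  p0=[*place(ext,[[sx,0,0]])[0][:2],ext[2]]
  for cams in(["side"],["top","side"]):
    E=[("side",H[0],H[3]),("side",H[3],H[2])]
    if "top" in cams: E+=[("top",H[0],H[3]),("top",H[3],H[2])]
    p=fit(ims,E,p0,w=3); l=Rz(-ext[2])@(np.array([p[0],p[1],0])-[*ext[:2],0]); print("slot in ext",np.round(l*1000,1))
```

```text
side [-67.5  48.5 196. ]
side [-64.8 -46.8 196. ]
side [ 77.7 -54.2 196. ]
top [-68.7  43.8 196. ]
top [-69.  -51.6 196. ]
top [ 88.2 -49.2 196. ]
latch front side [-132.8   22.4  168. ]
latch front side [-134.9  -25.3  168. ]
latch front top [-136.2   19.9  168. ]
latch front top [-136.2  -23.1  168. ]
pose [614.19  62.67] yaw -10.03
   side [-0.068  0.05   0.196] [-0.068 -0.05   0.196] med off 0.29 ok 0.76
   side [-0.068 -0.05   0.196] [ 0.08  -0.05   0.196] med off 0.03 ok 1.0
slot in ext [-1.5  2.5  0. ]
pose [614.21  58.3 ] yaw -4.36
   side [-0.068  0.05   0.196] [-0.068 -0.05   0.196] med off 0.16 ok 0.76
   side [-0.068 -0.05   0.196] [ 0.08  -0.05   0.196] med off -1.03 ok 0.92
   top [-0.068  0.05   0.196] [-0.068 -0.05   0.196] med off -0.16 ok 0.76
   top [-0.068 -0.05   0.196] [ 0.08  -0.05   0.196] med off 0.75 ok 0.92
slot in ext [-0.8 -1.8  0. ]
pose [614.18  62.65] yaw -9.95
   side [-0.068  0.05   0.196] [-0.068 -0.05   0.196] med off 0.28 ok 0.76
   side [-0.068 -0.05   0.196] [ 0.08  -0.05   0.196] med off 0.02 ok 1.0
slot in ext [-1.5  2.5  0. ]
pose [614.56  58.05] yaw -5.37
   side [-0.068  0.05   0.196] [-0.068 -0.05   0.196] med off 0.51 ok 0.76
   side [-0.068 -0.05   0.196] [ 0.08  -0.05   0.196] med off -1.13 ok 1.0
   top [-0.068  0.05   0.196] [-0.068 -0.05   0.196] med off -0.22 ok 0.8
   top [-0.068 -0.05   0.196] [ 0.08  -0.05   0.196] med off 0.95 ok 0.8
slot in ext [-0.5 -2.   0. ]
```

Run:
```python
from h import *
def tri(a,b):
    P=[]
    for n in("top","side"):
        c=CI[n];P.append(np.array([[c["fx"],0,c["cx"]],[0,c["fy"],c["cy"]],[0,0,1.]])@np.c_[cv2.Rodrigues(c["rvec"])[0],np.ravel(c["tvec"])])
    X=cv2.triangulatePoints(P[0],P[1],np.array(a,float).reshape(2,1),np.array(b,float).reshape(2,1)).ravel();X=X[:3]/X[3]
    return np.round(X,3),np.round(proj("top",[X])[0]-a,1)
print("bar foot",tri((75,240),(122,155)))
print("bar ends",tri((25,108),(192,82)),tri((3,121),(155,75)),tri((0,150),(155,75)))
print("tin",back("top",(132,198),.1))
ext=np.array([.6153,.0600,np.radians(-8.3)])
D=np.diag([-1.,1,-1]);R=Rz(ext[2])@D
for nm,l in(("press",[-.122,0,.187]),("pressup",[-.122,0,.30]),("slotup",[0,0,.31]),("slot",[0,0,.177])):
    p=place(ext,[l])[0]; print(nm,p,robot.ik(p,R))
print(robot.ik([.478,-.3233,.111],Rz(np.radians(-.7))@D),robot.ik([.478,-.3233,.32],Rz(np.radians(-.7))@D))
```

```text
bar foot (array([ 0.399,  0.52 , -0.006]), array([ 0.8, -1.4]))
bar ends (array([ 0.834,  0.717, -0.002]), array([-0.3,  0.5])) (array([0.745, 0.774, 0.042]), array([-5.8,  9.4])) (array([0.676, 0.73 , 0.084]), array([ 1.1, -1.7]))
tin [0.52199965 0.31176506 0.1       ]
press [0.49457785 0.07761146 0.187     ] [-0.62533605  0.25720944  0.47418841  1.97000035 -0.1436385   0.94663265
  1.34565793]
pressup [0.49457785 0.07761146 0.3       ] [-0.69110735  0.13068975  0.52399727  1.83538239 -0.07018812  1.19373918
  1.28100072]
slotup [0.6153 0.06   0.31  ] [-0.54422524  0.37449433  0.5334124   1.53987637 -0.19535286  1.28068314
  1.44077643]
slot [0.6153 0.06   0.177 ] [-0.47494087  0.4824398   0.44031828  1.68954923 -0.23391248  1.02197091
  1.4700726 ]
[-0.11897298  0.64128098  0.89956155  1.85380808 -0.61329624  0.95079568
  2.61763306] [ 0.69630884  0.26405493 -0.19074863  1.60990927  0.05179157  1.27258086
  2.05536983]
```

```bash
cat >> h.py <<'E'
D=np.diag([-1.,1,-1]); EXT=np.array([.6153,.0600,np.radians(-8.3)]); RE=Rz(EXT[2])@D
def st(): 
    s=robot.get_state(); print("t",round(s["time"],2),"p",np.round(s["ee_pos"],4),"F",np.round(s["force"],2),"M",np.round(s["moment"],2),"op",round(s["opening"],4)); return s
def snap(tag,names=("side","top")):
    o={}
    for n in names:
        im=robot.grab_frame(n)[:,:,::-1].copy(); cv2.imwrite(f"pics/{n}_{tag}.png",im); o[n]=im
    return o
E
python3 - <<'E'
from h import *
s=robot.get_state()
robot.gripper_to(0.0)
robot.move_linear([0.158,0.605,0.30],velocity=.3)
p=place(EXT,[[-.122,0,.30]])[0]
robot.move_ptp(p,RE); st()
robot.move_linear([p[0],p[1],.203],velocity=.15); st()
snap("pre")
E
```

```text
t 4.15 p [0.4945 0.0785 0.2999] F [ 0.19  0.97 -0.58] M [0.02 0.06 0.  ] op 0.0005
t 4.95 p [0.495  0.0777 0.2037] F [ 1.05 -0.29  1.23] M [0.02 0.   0.04] op -0.0
```

View pics/side_pre.png

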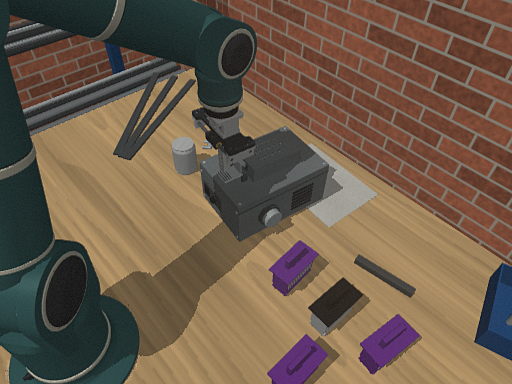

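View pics/top_pre.png

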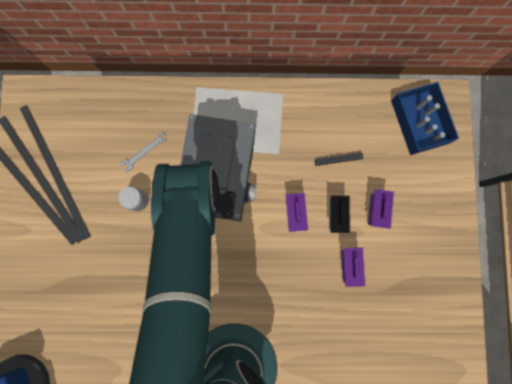

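The gripper is above the latch, with the tip at about (228,178) in the side view, and everything else looks unchanged. Next I touch down slowly, then press in small steps and watch both the force and the hatch in the side view.

```bash
cat > press.py <<'E'
from h import *
robot.pause(.3); s=st(); f0=s["force"][2]
x,y=place(EXT,[[-.122,0,0]])[0][:2]
hit=robot.move_linear([x,y,.183],velocity=.012,threshold=1.5)
s=st(); print("hit",hit)
z=s["ee_pos"][2]
base=robot.grab_frame("side").astype(float)
# hatch region mask: right/back part of hatch top in side view
def diff(): 
    im=robot.grab_frame("side").astype(float); return np.abs(im-base)[120:175,255:310].mean(),im
log=[];rel=False
z0=z
for k in range(24):
    z-=.0005
    robot.move_linear([x,y,z],velocity=.01)
    s=robot.get_state(); F=s["force"][2]-f0; d,im=diff()
    log.append((round((z0-z)*1e3,1),round((z0-s["ee_pos"][2])*1e3,2),round(F,2),round(d,2)))
    if F>11.5 or d>2.5: break
print(log); st()
cv2.imwrite("pics/side_press.png",im[:,:,::-1])
E
python3 press.py
```

```text
t 5.35 p [0.4947 0.0777 0.2032] F [ 0.3   0.47 -0.29] M [ 0.03 -0.01 -0.03] op 0.001
t 6.56 p [0.4944 0.0777 0.1868] F [1.05 0.09 3.32] M [ 0.08 -0.16  0.06] op 0.0005
hit True
[(np.float64(0.5), np.float64(0.51), np.float64(4.04), np.float64(2.08)), (np.float64(1.0), np.float64(1.05), np.float64(4.08), np.float64(2.09)), (np.float64(1.5), np.float64(1.56), np.float64(4.5), np.float64(2.11)), (np.float64(2.0), np.float64(2.03), np.float64(4.83), np.float64(2.18)), (np.float64(2.5), np.float64(2.51), np.float64(5.14), np.float64(2.17)), (np.float64(3.0), np.float64(2.97), np.float64(5.66), np.float64(2.23)), (np.float64(3.5), np.float64(3.47), np.float64(6.25), np.float64(2.31)), (np.float64(4.0), np.float64(3.97), np.float64(6.21), np.float64(2.32)), (np.float64(4.5), np.float64(4.47), np.float64(6.13), np.float64(2.41)), (np.float64(5.0), np.float64(4.97), np.float64(7.57), np.float64(2.42)), (np.float64(5.5), np.float64(5.48), np.float64(7.88), np.float64(2.44)), (np.float64(6.0), np.float64(5.97), np.float64(6.99), np.float64(4.77))]
t 10.21 p [0.4944 0.0777 0.1808] F [-5.89  0.46  7.44] M [ 0.18  1.28 -0.02] op 0.0005[ WARN:0@35.510] global loadsave.cpp:1063 imwrite_ Unsupported depth image for selected encoder is fallbacked to CV_8U.
```

Run:
```python
import cv2
s=cv2.imread("pics/side_press.png")[90:250,180:340]
cv2.imwrite("pics/side_press_z.png",cv2.resize(s,None,fx=3.7,fy=3.7,interpolation=cv2.INTER_CUBIC))
```

```text
(no output)
```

View pics/side_press_z.png

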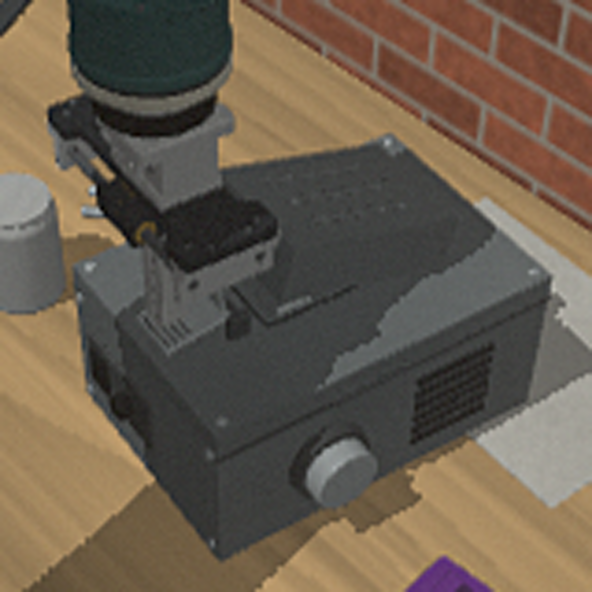

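The hatch front has started to lift (dark gap at about (300,305) in the zoom) at a 6.0 mm press and about 8 N, and the gripper is clear of it. I'll hold briefly so the hook clears, then lift straight up and back off toward the robot.

```bash
python3 - <<'E'
from h import *
robot.pause(.5); s=st(); a=snap("open1",("side",))
x,y=place(EXT,[[-.122,0,0]])[0][:2]
robot.move_linear([x,y,.215],velocity=.05); st()
x,y=place(EXT,[[-.18,0,0]])[0][:2]
robot.move_linear([x,y,.34],velocity=.15); st()
snap("open2")
E
python3 - <<'E'
import cv2,numpy as np
a=[cv2.imread(f"pics/side_{k}.png")[60:250,170:340] for k in("open1","open2")]
cv2.imwrite("pics/open12.png",cv2.resize(np.hstack(a),None,fx=2.3,fy=2.3,interpolation=cv2.INTER_CUBIC))
E
```

```text
t 10.71 p [0.4944 0.0776 0.1808] F [-5.06  0.22  6.93] M [0.19 1.32 0.01] op 0.0004
t 11.59 p [0.4944 0.0776 0.2148] F [-0.26 -0.24  0.29] M [0.08 0.01 0.01] op 0.0008
t 12.66 p [0.4371 0.0859 0.3393] F [ 0.02  0.99 -1.33] M [-0.01 -0.    0.02] op 0.0006
```

View pics/open12.png

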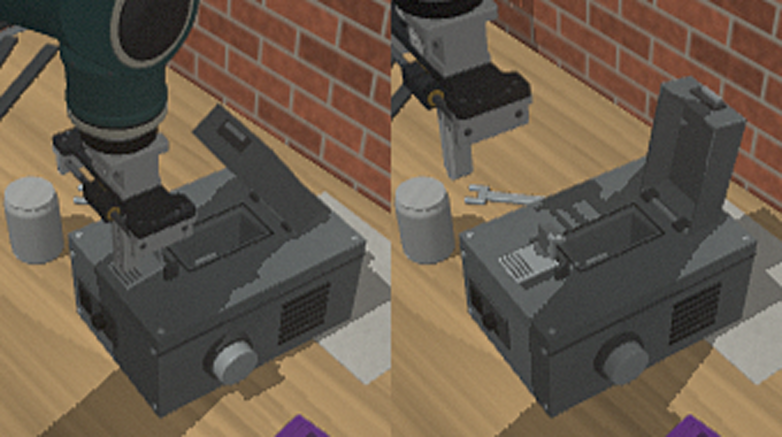

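The hatch stands fully open, the latch is back level, and the slot mouth is visible, framed by its seal. Next is the cassette.

```bash
python3 - <<'E'
from h import *
c=[.4780,-.3232]; RC=Rz(np.radians(-.7))@D
robot.move_ptp([*c,.24],RC); st()
robot.gripper_to(.05)
snap("slot")
robot.move_linear([*c,.150],velocity=.15)
robot.move_linear([*c,.112],velocity=.05,threshold=4); st()
snap("pregrip",("side",))
E
python3 - <<'E'
import cv2,numpy as np
t=cv2.imread("pics/top_slot.png")[90:230,160:270];s=cv2.imread("pics/side_slot.png")[100:240,190:340]
p=cv2.imread("pics/side_pregrip.png")[220:360,250:400]
cv2.imwrite("pics/c1.png",cv2.resize(np.hstack([t,s]),None,fx=3,fy=3,interpolation=cv2.INTER_CUBIC))
cv2.imwrite("pics/c2.png",cv2.resize(p,None,fx=4,fy=4,interpolation=cv2.INTER_CUBIC))
E
```

```text
t 14.32 p [ 0.4785 -0.3223  0.2399] F [ 0.02 -0.53  0.15] M [0.01 0.03 0.05] op 0.0003
t 16.98 p [ 0.4781 -0.3234  0.1122] F [ 0.36 -0.28  0.07] M [-0.01  0.04 -0.  ] op 0.05
```

View pics/c1.png

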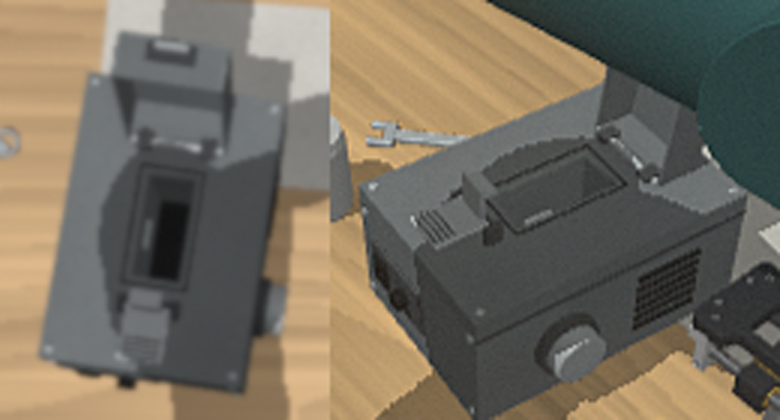

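View pics/c2.png

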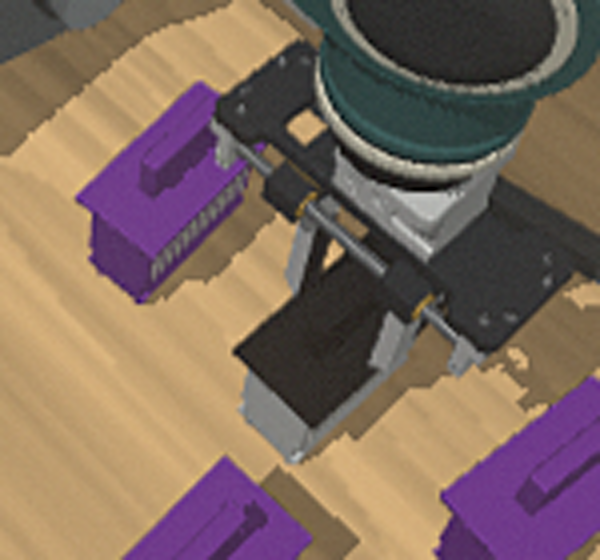

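The fingers straddle the rib cleanly. I'll grip and lift, and measure the slot from the saved pictures.

```bash
python3 - <<'E'
from h import *
robot.gripper_to(0.0); s=st()
c=[.4780,-.3232]
robot.move_linear([*c,.20],velocity=.1); st()
snap("lift",("side",))
E
python3 - <<'E'
from h import *
o={}
for n in("top","side"):
    im=cv2.imread(f"pics/{n}_slot.png")
    # rectify deck plane: 1mm = 4px, slot region in ext coords x -80..100, y -60..60
    k=4; xs=np.arange(.08,-.08,-.001/k); ys=np.arange(.05,-.05,-.001/k)
    X,Y=np.meshgrid(xs,ys,indexing="ij")
    P=place(EXT,np.c_[X.ravel(),Y.ravel(),np.full(X.size,.15)])
    uv=proj(n,P).astype(np.float32).reshape(*X.shape,2)
    o[n]=cv2.remap(im,uv[:,:,0],uv[:,:,1],cv2.INTER_CUBIC)
im=np.hstack([o["top"],o["side"]]); im=cv2.convertScaleAbs(im,alpha=1.6)
for a in(0,400):
    cv2.rectangle(im,(a+200-93,320-205),(a+200+93,320+205),(0,255,0),1)
cv2.imwrite("pics/rect.png",cv2.resize(im,None,fx=.9,fy=.9))
E
```

```text
t 17.7 p [ 0.478  -0.3231  0.1119] F [-0.11 -0.08 -1.6 ] M [ 0.02  0.06 -0.03] op 0.0118
t 18.73 p [ 0.4778 -0.323   0.1994] F [ 0.76  0.36 -4.8 ] M [ 0.01 -0.04  0.  ] op 0.012
```

View pics/rect.png

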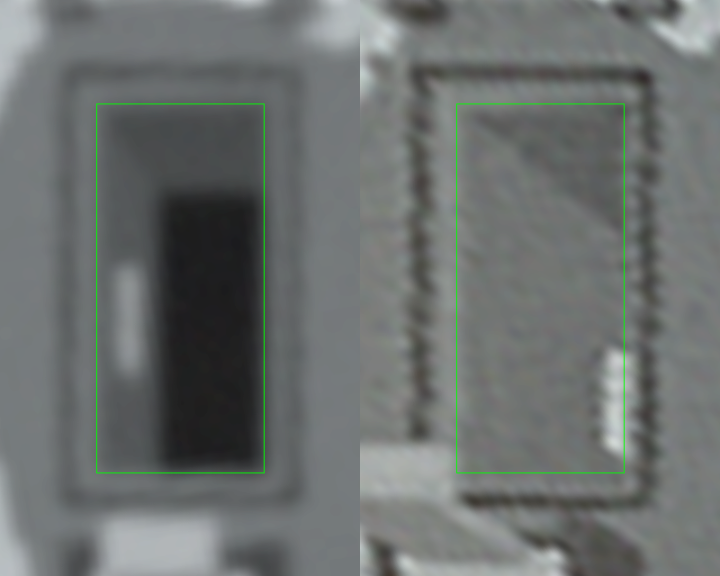

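View pics/side_lift.png

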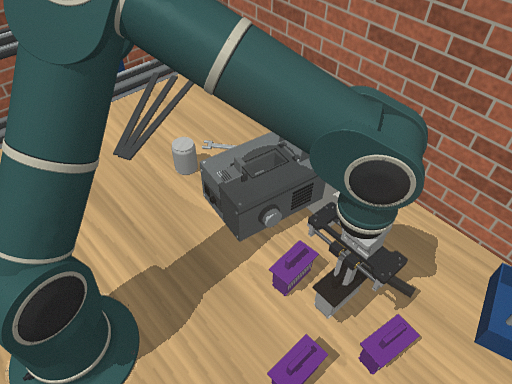

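Run:
```python
from h import *
for n in("top","side"):
    g=cv2.GaussianBlur(cv2.cvtColor(cv2.imread(f"pics/{n}_slot.png"),cv2.COLOR_BGR2GRAY).astype(np.float32),(0,0),.5)
    def samp(L):
        uv=proj(n,place(EXT,L)); return map_coordinates(g,[uv[:,1],uv[:,0]],order=3)
    s=np.arange(-.006,.0061,.00025)
    res={}
    for nm in("L","R","B","F"):
        pts=[]
        rng=np.linspace(-.048,.048,33) if nm in"LR" else np.linspace(-.024,.024,17)
        for r in rng:
            if nm in"LR":
                y=(.0315 if nm=="L" else -.0315)+s; L=np.c_[np.full(s.size,r),y,np.full(s.size,.15)]
            else:
                x=(.0595 if nm=="B" else -.0585)+s; L=np.c_[x,np.full(s.size,r),np.full(s.size,.15)]
            v=samp(L); bg=np.interp(s,[s[0],s[-1]],[v[:5].mean(),v[-5:].mean()]); w=np.clip(bg-v,0,None); 
            k=w.argmax(); sl=slice(max(0,k-10),k+11)
            if w[k]<4: continue
            pts.append((r,(w[sl]*s[sl]).sum()/w[sl].sum()))
        pts=np.array(pts); 
        if len(pts)<6: print(n,nm,"few"); continue
        for _ in range(4):
            cf=np.polyfit(pts[:,0],pts[:,1],1); e=pts[:,1]-np.polyval(cf,pts[:,0]); pts=pts[abs(e)<max(2*e.std(),.0003)]
        base={"L":.0315,"R":-.0315,"B":.0595,"F":-.0585}[nm]
        print(n,nm,len(pts),"pos mm",round((base+cf[1])*1e3,2),"slope deg",round(np.degrees(np.arctan(cf[0])),2),"sd",round(e.std()*1e3,2))
```

```text
top L 32 pos mm 31.54 slope deg -0.03 sd 0.17
top R 22 pos mm -32.06 slope deg 0.2 sd 0.27
top B 16 pos mm 60.17 slope deg -0.23 sd 0.21
top F 15 pos mm -59.21 slope deg 0.12 sd 0.25
side L 24 pos mm 33.12 slope deg -0.06 sd 0.32
side R 30 pos mm -29.97 slope deg -0.04 sd 0.35
side B 17 pos mm 59.69 slope deg 0.75 sd 0.14
side F 15 pos mm -59.42 slope deg 1.76 sd 0.2
```

The top and side cameras disagree by about 1.8 mm in the slot's y, but the yaw is solid at -8.3°. I'll carry the cassette above the slot and compare its flange to the slot in the same view, so the camera bias cancels.

```bash
python3 - <<'E'
from h import *
c=[.4780,-.3232]
robot.move_linear([*c,.34],velocity=.2)
p=place(EXT,[[-.03,-.0,.34]])[0]
robot.move_ptp(p,RE); st()
p=place(EXT,[[0,0,.34]])[0]
robot.move_linear(p,velocity=.1)
p=place(EXT,[[0,0,.285]])[0]
robot.move_linear(p,velocity=.1); robot.pause(.2); st()
snap("above")
E
python3 - <<'E'
import cv2,numpy as np
s=cv2.imread("pics/side_above.png")[60:250,170:360]
cv2.imwrite("pics/c3.png",cv2.resize(s,None,fx=3.1,fy=3.1,interpolation=cv2.INTER_CUBIC))
E
```

```text
t 21.12 p [0.5856 0.0628 0.34  ] F [-0.24 -0.27 -5.09] M [-0.03  0.01 -0.  ] op 0.0119
t 22.48 p [0.6155 0.0599 0.2855] F [ 0.27 -0.49 -4.3 ] M [0.03 0.02 0.02] op 0.0118
```

View pics/c3.png

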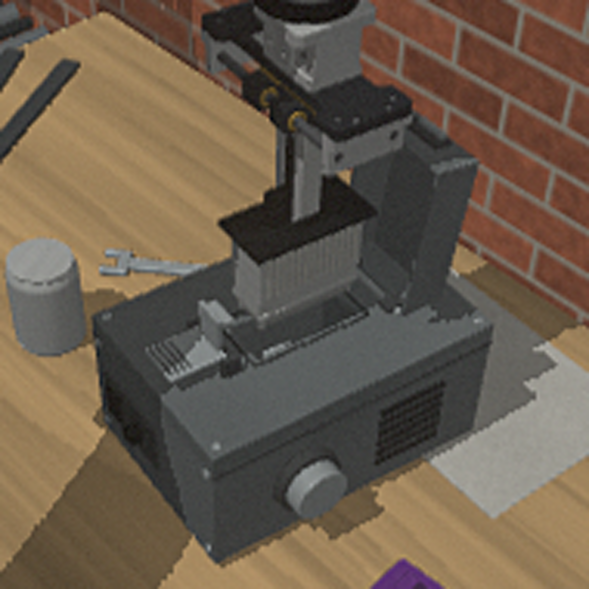

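View pics/top_above.png

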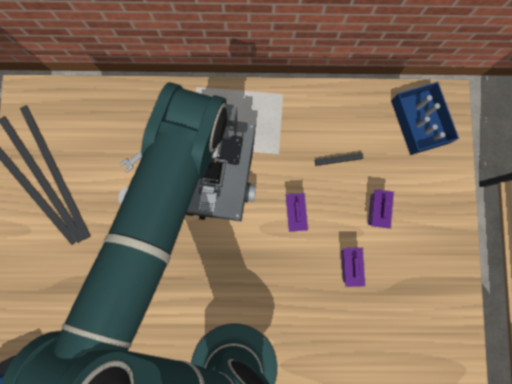

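Run:
```python
from h import *
ims={"side":cv2.imread("pics/side_above.png")}
zt=.2855-.022
T=rect(.116,.06,zt);B=rect(.116,.06,zt-.006)
p=fit(ims,[("side",B[0],B[3]),("side",B[3],B[2]),("side",T[0],T[1])],[.6155,.0599,EXT[2]],w=3)
l=Rz(-EXT[2])@(np.array([p[0]-.6155,p[1]-.0599,0])); print("flange vs TCP in ext mm",np.round(l*1e3,2))
p=fit(ims,[("side",B[0],B[3]),("side",B[3],B[2])],[.6155,.0599,EXT[2]],w=3)
l=Rz(-EXT[2])@(np.array([p[0]-.6155,p[1]-.0599,0])); print("flange vs TCP in ext mm",np.round(l*1e3,2))
im=cv2.resize(ims["side"],None,fx=4,fy=4,interpolation=cv2.INTER_CUBIC)
for R_ in(T,B):
    cv2.polylines(im,[np.round((proj("side",place([.6155,.0599,EXT[2]],R_))+.5)*4).astype(int)],True,(0,255,0),1)
cv2.imwrite("pics/c4.png",im[420:720,880:1480])
```

```text
pose [617.26  62.12] yaw -7.76
   side [-0.058  0.03   0.257] [-0.058 -0.03   0.257] med off -0.01 ok 0.96
   side [-0.058 -0.03   0.257] [ 0.058 -0.03   0.257] med off -0.15 ok 1.0
   side [-0.058  0.03   0.263] [0.058 0.03  0.263] med off 0.25 ok 0.6
flange vs TCP in ext mm [1.42 2.46 0.  ]
pose [617.34  62.59] yaw -8.16
   side [-0.058  0.03   0.257] [-0.058 -0.03   0.257] med off -0.02 ok 0.96
   side [-0.058 -0.03   0.257] [ 0.058 -0.03   0.257] med off 0.0 ok 1.0
flange vs TCP in ext mm [1.43 2.93 0.  ]
```

View pics/c4.png

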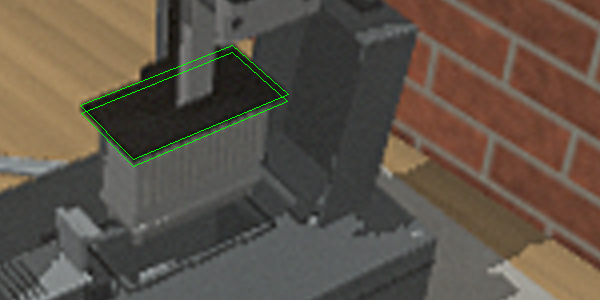

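Run:
```python
from h import *
p=place(EXT,[[-.0007,-.0006,.270]])[0]
robot.move_linear(p,velocity=.1); robot.pause(.2); s0=st()
p[2]=.251
hit=robot.move_linear(p,velocity=.03,threshold=3); robot.pause(.2); s=st(); print(hit)
ims=snap("in1",("side",))
zt=s["ee_pos"][2]-.022; x,y=s["ee_pos"][:2]
T=rect(.116,.06,zt);B=rect(.116,.06,zt-.006)
p=fit(ims,[("side",B[0],B[3]),("side",B[3],B[2])],[x,y,EXT[2]],w=3)
l=Rz(-EXT[2])@(np.array([p[0]-x,p[1]-y,0])); print("flange vs TCP in ext mm",np.round(l*1e3,2))
im=cv2.resize(ims["side"],None,fx=4,fy=4,interpolation=cv2.INTER_CUBIC)
cv2.imwrite("pics/c5.png",im[480:780,880:1480])
```

```text
t 23.07 p [0.6147 0.0595 0.2704] F [ 1.07  0.06 -4.24] M [ 0.05  0.03 -0.01] op 0.0117
t 24.06 p [0.6146 0.0595 0.2511] F [-0.18  0.19 -4.8 ] M [ 0.04 -0.07  0.03] op 0.0118
False
pose [616.44  62.24] yaw -7.97
   side [-0.058  0.03   0.223] [-0.058 -0.03   0.223] med off 0.02 ok 1.0
   side [-0.058 -0.03   0.223] [ 0.058 -0.03   0.223] med off 0.0 ok 1.0
flange vs TCP in ext mm [1.46 3.   0.  ]
```

View pics/c5.png

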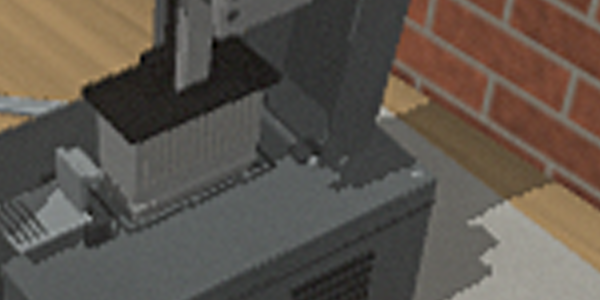

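```bash
cat > ins.py <<'E'
from h import *
def go(ox,oy,zs,thr=6,v=.02):
    f0=None
    for z in zs:
        p=place(EXT,[[ox,oy,z]])[0]
        hit=robot.move_linear(p,velocity=v,threshold=thr)
        s=robot.get_state(); F=Rz(-EXT[2])@s["force"]; M=Rz(-EXT[2])@s["moment"]
        e=Rz(-EXT[2])@(np.array(s["ee_pos"])-[*EXT[:2],0])
        print(round(s["time"],2),"e",np.round(e*1e3,2),"Fext",np.round(F,2),"M",np.round(M,2),hit)
        if hit: return s
    return s
E
python3 - <<'E'
from ins import *
go(-.0008,-.0011,[.251,.2485,.246,.2435,.241,.238,.234,.230])
E
```

```text
24.36 e [ -0.8   -1.16 251.04] Fext [-1.07 -0.94 -3.69] M [ 0.01 -0.03  0.04] False
24.63 e [ -0.88  -1.12 248.3 ] Fext [ 0.37  0.56 -3.57] M [0.06 0.01 0.  ] False
24.91 e [ -0.87  -1.12 245.85] Fext [ 0.23 -0.22 -3.49] M [0.03 0.01 0.04] False
25.18 e [ -0.87  -1.09 243.36] Fext [-0.18  0.48 -4.39] M [ 0.03 -0.    0.03] False
25.46 e [ -0.84  -1.12 240.85] Fext [ 0.03  0.7  -4.07] M [-0.01 -0.01 -0.01] False
25.76 e [ -0.87  -1.11 237.86] Fext [ 0.28  0.24 -3.78] M [ 0.01  0.02 -0.01] False
26.11 e [ -0.84  -1.14 233.89] Fext [-0.1   0.71 -4.46] M [ 0.01  0.04 -0.01] False
26.46 e [ -0.85  -1.12 229.87] Fext [ 0.94  0.   -4.38] M [ 0.01 -0.02 -0.01] False
```

It entered freely to 32 mm deep with no side load. Continuing down to just above the catches.

Run:
```python
from ins import *
go(-.0008,-.0011,[.222,.212,.204,.2],thr=6,v=.03)
```

```text
26.88 e [ -0.86  -1.15 221.82] Fext [ 0.46 -0.49 -4.12] M [-0.03 -0.02  0.04] False
27.36 e [ -0.85  -1.15 211.88] Fext [-0.09 -0.15 -3.97] M [-0.04  0.04 -0.01] False
27.77 e [ -0.86  -1.12 203.86] Fext [ 0.34  0.65 -3.63] M [ 0.   -0.01 -0.  ] False
28.06 e [ -0.88  -1.1  199.81] Fext [-0.24 -1.18 -4.32] M [ 0.01 -0.01 -0.02] False
```

```bash
python3 - <<'E'
from ins import *
b=-4.2
zs=np.r_[np.arange(.1985,.1799,-.0015),.1792,.1785,.178]
for z in zs:
    p=place(EXT,[[-.00085,-.0011,z]])[0]
    hit=robot.move_linear(p,velocity=.012,threshold=14)
    s=robot.get_state(); F=Rz(-EXT[2])@s["force"]
    print(round(s["time"],2),round(z*1e3,1),round(s["ee_pos"][2]*1e3,2),"F",np.round(F-[0,0,b],2),"M",np.round(Rz(-EXT[2])@s["moment"],2),hit)
    if hit or F[2]-b>20: break
snap("pressed")
E
python3 - <<'E'
import cv2,numpy as np
s=cv2.imread("pics/side_pressed.png")[90:250,180:360]
cv2.imwrite("pics/c6.png",cv2.resize(s,None,fx=4,fy=4,interpolation=cv2.INTER_CUBIC))
E
```

```text
28.33 198.5 198.45 F [-0.3  -0.18 -0.3 ] M [-0.05  0.03 -0.02] False
28.61 197.0 196.95 F [ 0.43 -0.42  0.95] M [-0.02 -0.01  0.02] False
28.88 195.5 195.58 F [0.73 1.78 2.49] M [ 0.51 -0.17  0.06] False
29.16 194.0 194.36 F [-0.19  1.58  8.09] M [ 0.33  0.12 -0.04] False
29.43 192.5 192.88 F [0.46 0.02 9.87] M [0.3  0.05 0.02] False
29.71 191.0 191.53 F [ 0.95  1.25 10.95] M [ 0.29  0.02 -0.02] False
29.98 189.5 190.02 F [ 0.82  1.73 10.27] M [ 0.31 -0.11 -0.02] False
30.26 188.0 188.33 F [1.17 1.04 8.78] M [ 0.3  -0.53 -0.04] False
30.53 186.5 186.51 F [2.67 0.92 4.77] M [ 0.3  -1.08  0.  ] False
30.81 185.0 184.84 F [4.57 1.35 3.46] M [ 0.32 -1.17  0.07] False
31.08 183.5 183.13 F [ 3.1   0.64 -0.27] M [ 0.28 -1.04 -0.03] False
31.36 182.0 181.55 F [ 2.37  1.09 -3.29] M [ 0.31 -0.88  0.05] False
31.63 180.5 180.09 F [ 1.2   0.89 -5.27] M [ 0.42 -0.53 -0.01] False
31.89 179.2 179.12 F [-0.29  1.34 -1.39] M [ 0.26  0.09 -0.  ] False
32.14 178.5 178.54 F [ 0.23  0.22 -0.24] M [ 0.09 -0.03  0.  ] False
32.39 178.0 178.02 F [ 0.    0.23 -0.78] M [ 0.05 -0.03 -0.03] False
```

View pics/c6.png

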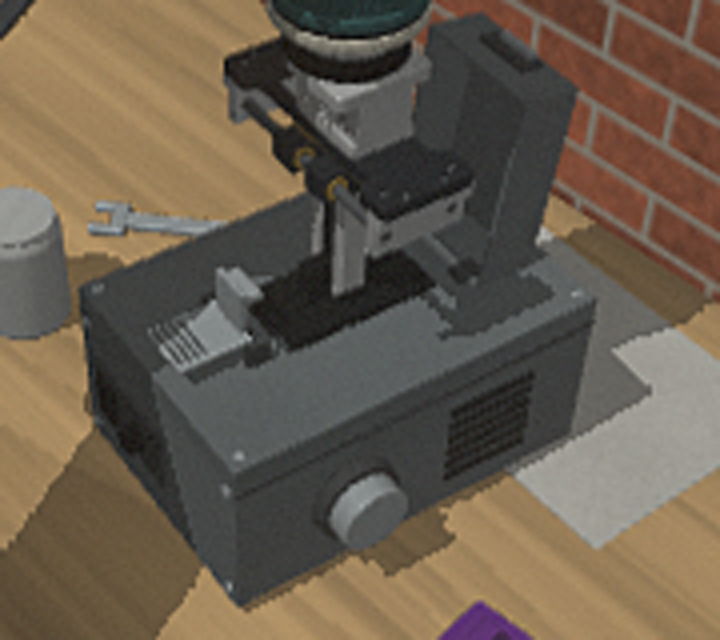

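The force rose to about 11 N and then went negative as the catches pulled the cassette in. I'll press gently on until it stops firmly on the rim.

Run:
```python
from ins import *
b=-4.2
for z in np.arange(.1776,.1744,-.0004):
    p=place(EXT,[[-.00085,-.0011,z]])[0]
    hit=robot.move_linear(p,velocity=.008,threshold=10)
    s=robot.get_state(); F=Rz(-EXT[2])@s["force"]
    print(round(s["time"],2),round(z*1e3,1),round(s["ee_pos"][2]*1e3,2),"F",np.round(F-[0,0,b],2),"M",np.round(Rz(-EXT[2])@s["moment"],2),hit)
    if hit or F[2]-b>14: break
```

```text
32.74 177.6 177.9 F [-4.   -0.68  8.05] M [0.02 0.89 0.01] False
32.99 177.2 177.91 F [-7.02 -0.35 16.01] M [0.06 1.65 0.02] False
```

```bash
python3 - <<'E'
from ins import *
p=place(EXT,[[-.00085,-.0011,.1779]])[0]
robot.move_linear(p,velocity=.01); st()
robot.gripper_to(.04); st()
p[2]=.24; robot.move_linear(p,velocity=.08)
p[2]=.36; robot.move_linear(p,velocity=.2); st()
robot.move_ptp([.40,-.05,.38],RE)
robot.move_ptp([.158,.605,.30],RE); st()
snap("done")
E
python3 - <<'E'
import cv2,numpy as np
s=cv2.imread("pics/side_done.png")[90:250,190:350];t=cv2.imread("pics/top_done.png")[90:230,160:270]
cv2.imwrite("pics/c7.png",cv2.resize(s,None,fx=3.7,fy=3.7,interpolation=cv2.INTER_CUBIC))
cv2.imwrite("pics/c8.png",cv2.resize(t,None,fx=4,fy=4,interpolation=cv2.INTER_CUBIC))
E
```

```text
t 33.24 p [0.6144 0.059  0.1779] F [-1.09  0.22  0.71] M [ 0.13  0.3  -0.03] op 0.0116
t 33.88 p [0.6143 0.059  0.1779] F [0.15 0.87 0.2 ] M [-0.06 -0.01 -0.02] op 0.0401
t 35.55 p [0.6139 0.0592 0.3588] F [ 0.3   0.68 -0.65] M [ 0.06 -0.01 -0.01] op 0.0399
t 39.08 p [0.1588 0.6047 0.3001] F [-0.23 -0.49  0.15] M [-0.01 -0.05  0.  ] op 0.04
```

View pics/c7.png

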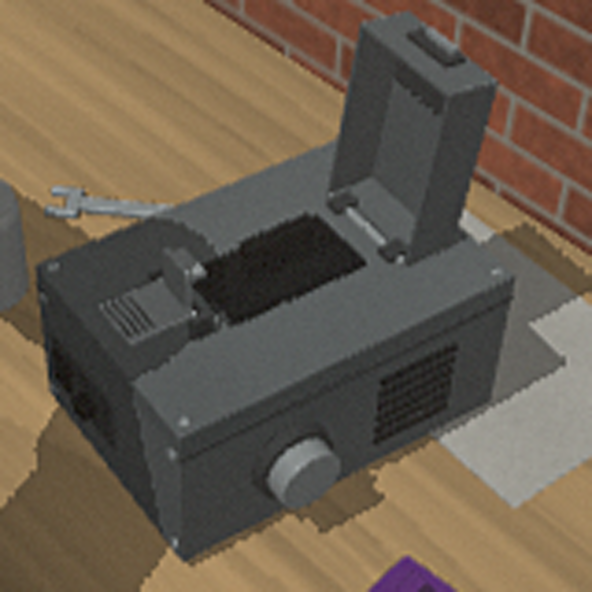

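View pics/c8.png

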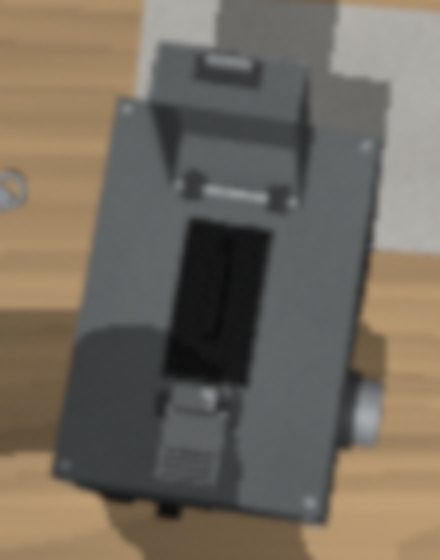

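View pics/top_done.png

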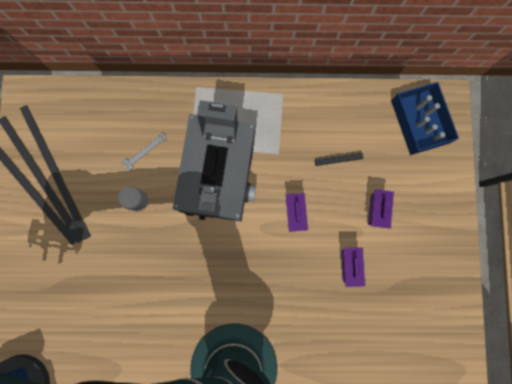

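Run:
```python
from h import *
ims={n:cv2.imread(f"pics/{n}_done.png") for n in("side","top")}
for zt in (.156,):
  T=rect(.116,.06,zt)
  for n in("side","top"):
    p=fit(ims,[(n,T[i],T[(i+1)%4]) for i in range(4)],[.6144+.0003,.0590,EXT[2]],w=3)
    l=Rz(-EXT[2])@(np.array([p[0]-EXT[0],p[1]-EXT[1],0])); print(n,"in ext mm",np.round(l*1e3,2))
# latch comparison with start, bystanders
a=cv2.imread("pics/side0.png");b=ims["side"]
cv2.imwrite("pics/c9.png",cv2.resize(np.hstack([a[150:200,205:265],b[150:200,205:265]]),None,fx=6,fy=6,interpolation=cv2.INTER_CUBIC))
g=cv2.absdiff(cv2.imread("pics/top0.png"),ims["top"]).max(2)
for nm,(x,y,w,h) in dict(wrench=(118,128,55,48),bar=(308,145,62,25),purple1=(280,185,33,50),purple2=(365,180,33,52),purple3=(335,240,33,50),tin=(112,182,40,30)).items():
    r=g[y:y+h,x:x+w]; print(nm,round(float(r.mean()),2),int((r>40).sum()))
```

```text
pose [611.98  57.02] yaw -5.52
   side [-0.058  0.03   0.156] [0.058 0.03  0.156] med off -1.53 ok 0.92
   side [0.058 0.03  0.156] [ 0.058 -0.03   0.156] med off -0.73 ok 1.0
   side [ 0.058 -0.03   0.156] [-0.058 -0.03   0.156] med off -0.88 ok 1.0
   side [-0.058 -0.03   0.156] [-0.058  0.03   0.156] med off -1.0 ok 0.92
side in ext mm [-2.86 -3.43  0.  ]
pose [614.55  59.54] yaw -7.78
   top [-0.058  0.03   0.156] [0.058 0.03  0.156] med off -0.46 ok 1.0
   top [0.058 0.03  0.156] [ 0.058 -0.03   0.156] med off -0.57 ok 1.0
   top [ 0.058 -0.03   0.156] [-0.058 -0.03   0.156] med off -0.47 ok 1.0
   top [-0.058 -0.03   0.156] [-0.058  0.03   0.156] med off -0.79 ok 1.0
top in ext mm [-0.67 -0.56  0.  ]
wrench 9.95 326
bar 1.14 0
purple1 1.15 0
purple2 1.08 0
purple3 1.09 0
tin 25.77 453
```

View pics/c9.png

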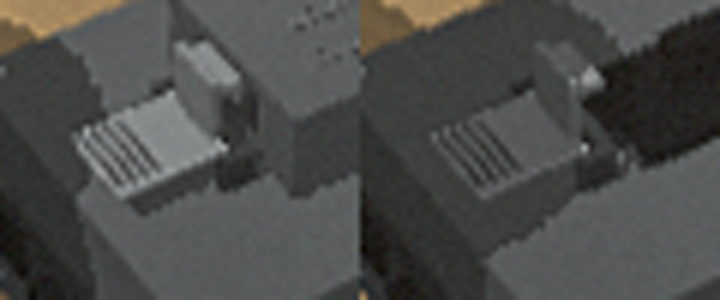

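Run:
```python
import cv2,numpy as np
a=cv2.imread("pics/side0.png")[125:185,165:245];b=cv2.imread("pics/side_done.png")[125:185,165:245]
cv2.imwrite("pics/c10.png",cv2.resize(np.hstack([a,b]),None,fx=5,fy=5,interpolation=cv2.INTER_CUBIC))
```

```text
(no output)
```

View pics/c10.png

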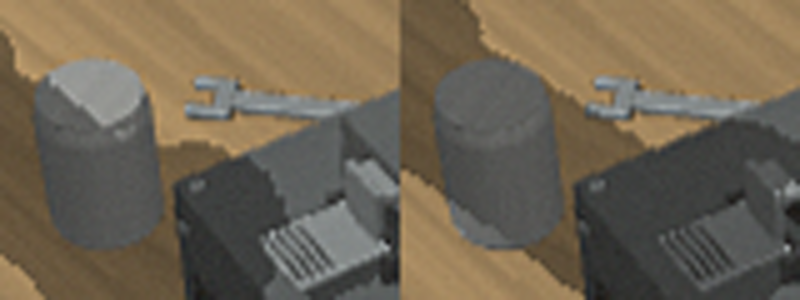

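The tin and wrench are exactly where they started; the image differences there are only the arm's shadow. The latch is back at its rest pose. Handing in.

Run:
```python
from rig import robot
print(robot.get_state()["time"]); robot.sign_off()
```

```text
39.1833
the job is handed in; nothing more can be done
```

The cassette is loaded and the job is handed in at 39.2 s of the 69 s allowed.

- **Latch and hatch:** I pressed the latch in 0.5 mm steps. It released after about 6 mm of travel from first contact, at about 8 N. I held it 0.5 s while the hatch lifted, then backed away. The hatch swung fully open without the gripper touching it.
- **Cassette:** I gripped it by its rib and lowered it in with no side load. The catches peaked at about 11 N, then pulled it in. It stopped firmly at the expected seated height (177.9 mm against a nominal 178 mm), where I pressed it to about 16 N, and then I let go.

**Last checks:**
- **Hatch and latch:** the hatch is standing open and the latch is back at its starting position.
- **Bystanders:** the bar and the purple look-alikes show no change in the images. The tin and wrench are in place and only the arm's shadow on them changed.

**What disagreed:**
- **Cameras:** the top and side cameras differed by about 2 mm on where the slot was, so I aligned the cassette to the slot mainly within the side view.
- **Flange outline:** the final outline fit came out about 0.5 px (top) to 1.5 px (side) too large on every edge, and the side fit's position and angle were off. I put this down to the dark seal around the flange. The evidence that it sits flat is therefore mainly the firm stop at the right height and the outline being oversize on every side, not a direct image measurement.

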